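# Break down the inspected sample stack into its carriers

## Robot

A 6-joint arm with a two-finger parallel gripper is mounted at the origin on the work surface. World frame = base frame: x ahead of the robot, y to its left, z up, the work surface at z = 0. Lengths are in mm, angles in rad, forces in N, time in s.
With the tool pointing down it reaches from about 300 to 775 mm from the base axis. Payload 14.6 kg.
Tool frame: the origin (TCP) lies between the finger pads; the fingertips stand 8 mm ahead of it and the grasp point (between the pads) lies 11 mm behind it; z points along the fingers, y is the direction in which the jaws open and shut (so a half turn about z gives the same grasp; the last joint's range is limited). The gripper opens to 94 mm and grips with 3 to 60 N. Pads are 16 mm wide; open, the fingers measure 119 mm over their backs; the gripper's body (75 mm by 177 mm) begins 78 mm behind the grasp point.
Start: joints at [-1.399, 0.3, 1.521, -0, 1.321, -0.067], TCP at [130.089, -534.384, 213.446] pointing down, gripper open.
Joint ranges: [-3.03, 3.03], [-0.79, 2.21], [0.23, 2.52], [-1.04, 4.18], [0, 3.07], [-2.55, 2.55]. Speed limits (rad/s): [2.22, 2.22, 2.57, 3.14, 3.14, 3.14].

## Interface

Orientations are given as [roll, pitch, yaw] about the fixed x, y, z axes, in that order (R = Rz(yaw) Ry(pitch) Rx(roll)).
In Python, from cell import manip gives the robot as it stands. The module is installed in compiled form; this text tells all that it offers.
- The arm moves only by the tool send_rows, never from a script. Its argument "series" is a list that holds one entry, the list of rows, each a list of 5 numbers: the opening, from 0 (shut) to 1 (fully open), then the shift along the tool's x, y, z in mm, then the turn about the tool's z in degrees. In form: [[[gripper, dx, dy, dz, roll], ...]]. A call has 1 to 10 rows; each row is the pose to reach, as a shift and turn from the pose commanded when the call began, along the tool's axes at that moment; what a row does not reach only later rows make up. A row lasts 1/10 s, in which the tool goes at most 50 mm and 8.59 degrees, less where a joint would pass 70% of its speed; a pose out of reach is approached as far as the arm can. A call with a gripper value outside its range is refused whole. The fingers move at their own pace and stop on an object; "newtons" is the grip in N (left out, the last holds). Time passes only in rows, so rows that repeat a pose let the fingers close. It gives the time, the measured TCP pose, the force and the opening at its end, in the units of the state.
- manip.read_state(): the state, without advancing time (a new reading comes with each control period).
- manip.camera(name): name is "side" or "top" or "wrist"; returns a dict with "img" (400x640x3 uint8, red, green, blue), "vfov" (degrees; the focal length in pixels is half the picture's height over the tangent of half this angle, whatever the lens; pixels are square), "cx", "cy" (the principal point, pixels), "pose" (4x4, takes a point from camera to world coordinates); the wrist camera has in their place "T_tool_cam" (4x4, takes a point from camera to tool coordinates, whose origin is the TCP and whose axes are the flange's). Camera axes: x right, y down, z forward; pixel columns grow to the right and rows downward; lengths in mm; the calibration is good to about 2 mm. A picture is of the moment at which its call begins: read the wrist's pose just before it. There is no depth.
- manip.sign_off(): hands the job in, once; it reports no verdict.
Trained networks look in a picture, given as the dict that the camera call returned (one of the last four; its "shot" number tells which), for a name from the list of things; names that differ only in an ending like _2 or _b are one class to them, and where a whole thing is asked for, a point or a joint stands for the part that bears it (a point fixed in the world has none). Each returns a list of dicts, best first, with "conf" (0 to 1); they miss things now and then, are a little off and sometimes report something else, mostly with a low value. They report only what shows in the picture. A call takes as long as a camera call.
- manip.find_in(target, picture): "rect" ([left, top, width, height] in pixels, round what is visible of it).
- manip.silhouettes(target, picture): "pixels" (400x640 bool, what is visible of it) and "rect" ([left, top, width, height] in pixels, round what is visible of it).
The state is a dict: "clock": time; "joints": joint angles; "qd": joint speeds; "effort": joint torques, N m; "eef_pos": TCP position; "eef_rot": TCP orientation; "wrist_force": force on the tool from outside, world axes, zero at the start; "moment": the same for the moment, N m; "finger_gap": finger opening in mm.
Only numpy, scipy, OpenCV 4.12 (cv2) and the standard library are available. Lean on these libraries where they do the work, as an engineer would, in place of code of your own. Each camera call takes 0.05 s, during which the arm holds its last target. There are 200 camera calls.

## Task

The inspected camera-module sample is stacked in the blue tray. Take the stack apart from the top down, seating each part flat in its own white carrier before you lift the next: the round lens barrel in the round pocket, the oblong frame in the oblong pocket (long side along long side), and the square plate last in the square pocket of the cassette, whose sliding gate must be drawn aside for it and pushed fully shut again over it. Leave the jar and the bundle of metal strips where they stand.

Things in the scene. Friction and masses are not known exactly. Their poses are not given: they have to be found in the camera images.
- barrel: Round black lens barrel with a pale ring and a lens on its top, the top part of the stack: upright cylinder 32 mm in diameter, 22 mm high, about 50 g. Origin at the centre of its underside, z up. At the start it stands on the frame, within a few mm of its middle.
- frame: Oblong aluminium frame block with a small screw in each corner of its top, the middle part of the stack: 52 mm long (its x) by 36 mm wide (its y) by 16 mm high, about 70 g. Origin at the centre of its underside, z up. At the start it lies on the plate, within a few mm of its middle, turned a little against it.
- plate: Square plate, black face, aluminium edge, bottom of the stack: 64 x 64 mm (sides along its x and y), 16 mm high, about 120 g. Origin at the centre of its underside, z up. It starts near the middle of a fixed blue tray, 200 x 150 mm, with a 3 mm floor and a 12 mm high rim, at least 35 mm clear of the rim all round.
- round_nest: White carrier with a grey-lined round pocket, fixed: base 70 x 70 x 4 mm, with a ring of 46 mm inner and 54 mm outer diameter standing 6 mm above the base (top 10 mm above the table). Origin at the pocket's centre on the underside, on the table; the pocket floor is 4 mm above it.
- oblong_nest: White carrier with a grey-lined oblong pocket, fixed: base 80 (x) by 64 (y) by 4 mm; pocket 64 (x) by 48 mm (y) inside 4 mm thick walls that stand 6 mm above the base (top 10 mm above the table), the two long walls with a 32 mm gap in the middle. Origin at the pocket's centre on the underside, on the table; the pocket floor is 4 mm above it.
- cassette: White cassette, fixed. Origin under the centre of its grey-lined square pocket, on the table. Pocket 76 x 76 mm, floor 4 mm up, walls 4 mm thick with tops 10 mm up; 42 mm gaps in the +y and -y walls. Base 90 mm wide (y), x -45 to 131 mm. +x points the way the gate opens: a guide block (x 46 to 130 mm, 42 mm wide, 31 mm high) carries it.
- gate (a joint): Gate opening in m: 0 fully shut, 0.05 fully open; starts at 0 to 0.02, stays where left, moves with about 1.5 N. A steel tongue 30 mm wide, 23.5 to 29.5 mm above the table, slides along the cassette's x over the pocket; its front end is at x = -6 mm when shut, +44 mm (clear of the pocket) when open. A plate seated flat passes under it with 3.5 mm to spare.
- gate_grip (a point): Centre of the black square grip post on the gate: 14 x 14 mm, standing 28 mm high on the tongue, from 29.5 to 57.5 mm above the table; this point is 43.5 mm above the table. It lies at cassette x = 62 mm (gate shut) to 112 mm (fully open), y = 0; its x axis is the cassette's.
- jar: Bystander: white jar with a blue lid, 60 mm in diameter, 85 mm tall, standing loose at the right edge of the work. Origin at the centre of its underside.
- strips: Bystander: bundle of dark steel strips, loose, about 220 mm long (y), 30 mm wide, 11 mm high, lying at the far side of the table. Origin at the middle of its underside.

How it is judged:
By the outcome, as a careful person would: the job done as asked, in the order asked, and still so for the second after the job is handed in, with the robot touching nothing.
It also fails if it takes over 112 s, if anything falls off the work surface, if the arm or the gripper's body presses on something with over 40 N, if the wrist force passes 120 N, or if a joint passes its speed limit or range.

## Working session

There is one attempt and no reset: what is moved stays moved. The work goes in short steps, Python scripts to look and compute and a tool call to move; the robot and the scene stay as the last step left them, time stands still between calls to the robot, and variables do not carry over. Pictures are saved under pics/ and viewed, about 12 in all and at most 16, crops included, and the job is handed in when it is done.

Besides the shell and the picture viewer there is one more tool, called after "Request:" as a command line: name --argument value ..., lists and objects as JSON in quotes. send_rows: Moves the arm, as the interface text tells. Its arguments: {"type":"object","properties":{"series":{"type":"array"},"newtons":{"type":"number"}},"required":["series"]}

```bash
mkdir -p pics
cat > h.py <<'E'
import numpy as np, cv2
from cell import manip
from scipy.spatial.transform import Rotation as R
def save(p,name,crop=None,s=1):
    im=p["img"][:,:,::-1]
    if crop: l,t,w,h=crop; im=im[t:t+h,l:l+w]
    im=cv2.resize(im,None,fx=s,fy=s,interpolation=cv2.INTER_CUBIC); cv2.imwrite("pics/"+name,im)
def tool(st):
    T=np.eye(4);T[:3,:3]=R.from_euler('xyz',st["eef_rot"]).as_matrix();T[:3,3]=st["eef_pos"];return T
def snap(n):
    st=manip.read_state(); p=manip.camera(n)
    if n=="wrist": p["pose"]=tool(st)@p["T_tool_cam"]; h=p["img"].shape
    return p
def K(p):
    f=200/np.tan(np.radians(p["vfov"]/2)); return f,p.get("cx",320),p.get("cy",200)
def back(p,uv,z):
    f,cx,cy=K(p); P=p["pose"]; uv=np.atleast_2d(uv).astype(float)
    d=np.c_[(uv[:,0]-cx)/f,(uv[:,1]-cy)/f,np.ones(len(uv))]@P[:3,:3].T
    return P[:3,3]+d*((z-P[2,3])/d[:,2])[:,None]
def proj(p,X):
    f,cx,cy=K(p); P=p["pose"]; c=(np.atleast_2d(X)-P[:3,3])@P[:3,:3]
    return np.c_[cx+f*c[:,0]/c[:,2],cy+f*c[:,1]/c[:,2]]
E
python3 - <<'E'
from h import *
print(manip.read_state())
for n in ("top","wrist","side"):
    p=snap(n); save(p,n+"0.png"); print(n,p["vfov"],K(p),[k for k in p],p["pose"].round(2).tolist())
    if n!="side":
        for t in ["barrel","frame","plate","round_nest","oblong_nest","cassette","gate","gate_grip","jar","strips"]:
            print(t,[(d["rect"],round(d["conf"],2)) for d in manip.find_in(t,p)[:2]])
E
```

```text
{'clock': 0.0, 'joints': array([-1.39859818e+00,  3.00454196e-01,  1.52159610e+00, -2.86016053e-05,
        1.32068342e+00, -6.66433183e-02]), 'qd': array([ 9.57169177e-05,  9.55680426e-04, -6.06164843e-04, -1.24497481e-03,
       -1.32129836e-03,  8.41443807e-04]), 'effort': array([ 1.16898968e-04, -5.31804264e+01, -3.52738667e+01,  7.08943186e-02,
        2.44784314e-02, -5.78338904e-05]), 'eef_pos': array([ 130.04035734, -534.14215806,  212.88923935]), 'eef_rot': array([-3.14045227e+00, -4.83461449e-05,  2.38848532e-01]), 'wrist_force': array([-0.38394423, -0.45931683,  0.35634381]), 'moment': array([-0.03528306,  0.01370407,  0.01458214]), 'finger_gap': 94.05116076800965}
top 48.780685307315274 (np.float64(441.09516187066765), 317.72798820877796, 205.22676956637926) ['img', 'vfov', 'cx', 'cy', 'pose', 'shot'] [[-0.03, -0.98, 0.18, 390.82], [-1.0, 0.03, 0.02, -97.67], [-0.02, -0.17, -0.98, 1262.77], [0.0, 0.0, 0.0, 1.0]]
barrel [([168.4, 241.7, 11.0, 17.3], 0.42)]
frame [([171.1, 240.2, 16.6, 22.6], 0.61)]
plate [([167.1, 237.3, 21.8, 30.9], 0.81), ([394.0, 243.7, 30.2, 29.6], 0.2
[... 278 characters left out ...]
[468.8, 209.7, 35.3, 21.2], 0.82)]
strips [([253.8, 147.9, 76.6, 14.9], 0.91)]
wrist 61.110336326928866 (np.float64(338.7862628497008), 321.3886831623647, 198.96658927254282) ['img', 'vfov', 'cx', 'cy', 'T_tool_cam', 'shot', 'pose'] [[0.24, -0.94, -0.23, 197.9], [-0.97, -0.23, -0.06, -518.98], [-0.0, 0.24, -0.97, 383.8], [0.0, 0.0, 0.0, 1.0]]
barrel []
frame []
plate []
round_nest []
oblong_nest []
cassette []
gate []
gate_grip []
jar []
strips []
side 57.57010815763815 (np.float64(364.0235477232506), 323.03794488409545, 197.50374543862455) ['img', 'vfov', 'cx', 'cy', 'pose', 'shot'] [[-0.82, -0.36, 0.44, 198.3], [-0.57, 0.5, -0.65, 551.29], [0.02, -0.78, -0.62, 662.9], [0.0, 0.0, 0.0, 1.0]]
```

Run:
```python
import cv2
im=cv2.imread("pics/top0.png")[130:290,130:520]
cv2.imwrite("pics/top0c.png",cv2.resize(im,None,fx=2.05,fy=2.05,interpolation=cv2.INTER_CUBIC))
```

```text
(no output)
```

View pics/top0c.png

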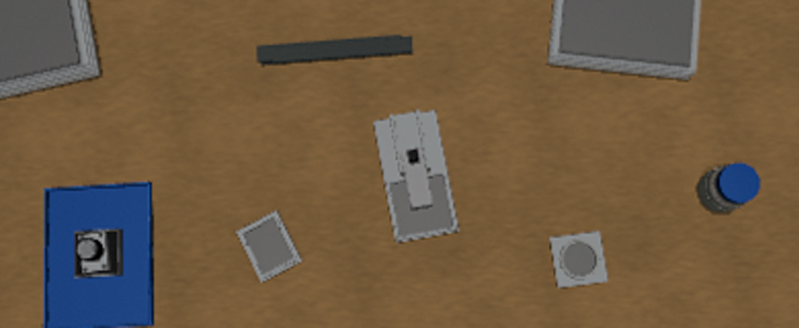

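View pics/side0.png

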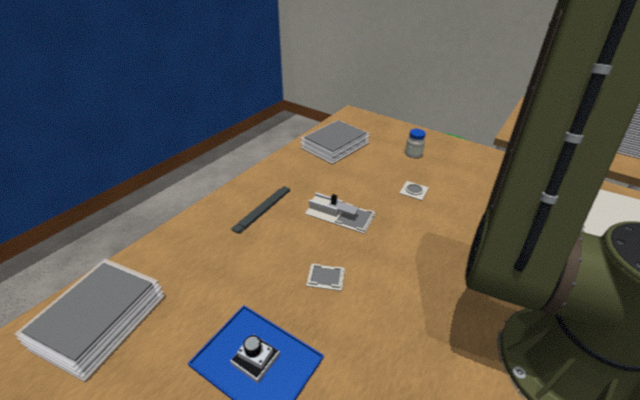

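Run:
```python
from h import *
p=snap("top"); 
s=130; k=2.05
def b(u,v,z): return back(p,[(u/k+130,v/k+130)],z)[0].round(0)
print("round",b(578,259,6)); print("obl",b(269,246,6),"corners",[b(*c,4)[:2].tolist() for c in [(237,231),(276,211),(300,262),(262,281)]])
print("grip",b(412,156,57)); print("cass corners",[b(*c,4)[:2].tolist() for c in [(375,122),(435,111),(458,232),(399,242)]])
print("tip",b(421,207,29),"barrel",b(90,248,57)); print("jar",b(739,183,85),"strips",b(335,50,11))
w=manip.camera("wrist"); print(w["T_tool_cam"].round(3).tolist())
```

```text
round [ 460. -336.    6.]
obl [491.  91.   6.] corners [[513.0, 136.0], [539.0, 81.0], [467.0, 48.0], [443.0, 101.0]]
grip [ 602. -112.   57.]
cass corners [[662.0, -61.0], [676.0, -147.0], [502.0, -173.0], [491.0, -90.0]]
tip [ 536. -122.   29.] barrel [491. 324.  57.]
jar [ 548. -536.   85.] strips [769.  -7.  11.]
[[-0.0, -0.971, -0.24, 69.53], [1.0, 0.0, -0.001, 1.07], [0.001, -0.24, 0.971, -170.371], [0.0, 0.0, 0.0, 1.0]]
```

Request:
send_rows --series '[[[1, 368, -114, 0, 13.7], [1, 368, -114, 0, 13.7], [1, 368, -114, 0, 13.7], [1, 368, -114, 0, 13.7], [1, 368, -114, 0, 13.7], [1, 368, -114, 0, 13.7], [1, 368, -114, 0, 13.7], [1, 368, -114, 0, 13.7], [1, 368, -114, 0, 13.7], [1, 368, -114, 0, 13.7]]]'

```text
clock: 2.25
eef_pos: [460.9, -336.2, 213.2]
eef_rot: [-3.141, 0.0, 0.001]
wrist_force: [0.0, -0.8, -0.4]
finger_gap: 94.0
```

Run:
```python
from h import *
p=snap("wrist"); save(p,"w1.png")
for t in ["round_nest","cassette","gate_grip","jar"]:
    for d in manip.silhouettes(t,p)[:1]:
        m=d["pixels"].astype(np.uint8); c=cv2.findContours(m,0,1)[0]; c=max(c,key=cv2.contourArea)
        print(t,round(d["conf"],2),d["rect"],cv2.minAreaRect(c),back(p,[cv2.minAreaRect(c)[0]],4).round(1))
g=cv2.cvtColor(p["img"],cv2.COLOR_RGB2GRAY)
print(cv2.HoughCircles(g,cv2.HOUGH_GRADIENT,1,40,param1=100,param2=20,minRadius=15,maxRadius=32))
print(proj(p,[[460,-336,4]]))
```

```text
round_nest 0.76 [288.7, 144.7, 65.9, 65.8] ((321.5303649902344, 176.56857299804688), (60.48820495605469, 62.289581298828125), 84.5596694946289) [[ 463.1 -337.1    4. ]]
cassette 0.89 [51.2, 2.8, 126.2, 150.8] ((113.08863830566406, 68.85164642333984), (163.8754119873047, 87.73605346679688), 75.85420227050781) [[ 577.9 -117.2    4. ]]
gate_grip 0.77 [61.0, 20.2, 66.2, 90.4] ((95.01470947265625, 61.038490295410156), (100.96000671386719, 40.493892669677734), 69.07550048828125) [[585.6 -99.3   4. ]]
jar 0.87 [479.6, 56.6, 112.0, 72.7] ((535.01220703125, 92.60975646972656), (64.82331085205078, 110.32110595703125), 83.6598129272461) [[ 554.4 -565.5    4. ]]
[[[527.5  96.5  30.3]
  [320.5 178.5  20.1]]]
[[320.57212713 179.21561027]]
```

View pics/w1.png

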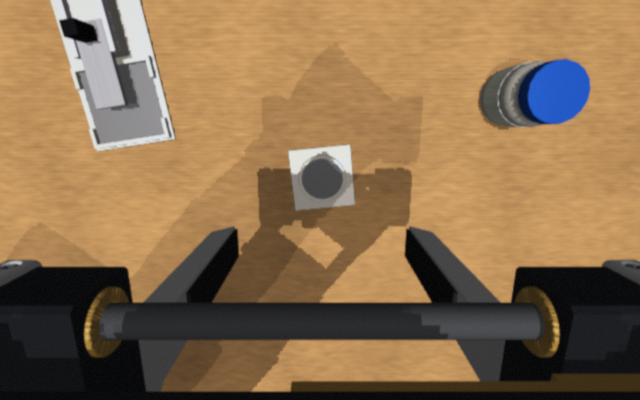

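Request:
send_rows --series '[[[1, 125, -225, 0, -9], [1, 125, -225, 0, -9], [1, 125, -225, 0, -9], [1, 125, -225, 0, -9], [1, 125, -225, 0, -9], [1, 125, -225, 0, -9], [1, 125, -225, 0, -9], [1, 125, -225, 0, -9]]]'

```text
clock: 3.3
eef_pos: [585.3, -112.9, 213.5]
eef_rot: [3.141, 0.0, 0.156]
wrist_force: [0.6, -1.2, 0.1]
finger_gap: 93.8
```

Run:
```python
from h import *
p=snap("wrist"); save(p,"w2.png",(120,0,400,290),2)
for t in ["cassette","gate_grip"]:
    for d in manip.silhouettes(t,p)[:1]:
        m=d["pixels"].astype(np.uint8); c=cv2.findContours(m,0,1)[0]; c=max(c,key=cv2.contourArea)
        print(t,round(d["conf"],2),d["rect"],cv2.minAreaRect(c),back(p,[cv2.minAreaRect(c)[0]],4).round(1))
print(manip.read_state()["eef_pos"])
```

```text
cassette 0.88 [279.8, 99.7, 90.2, 150.7] ((324.0, 173.0), (152.0, 84.0), 90.0) [[ 591.9 -115.7    4. ]]
gate_grip 0.65 [309.4, 152.7, 27.6, 73.1] ((324.0, 187.5), (73.0, 28.0), 90.0) [[ 575.3 -118.3    4. ]]
[ 585.26320313 -113.07350455  213.60483083]
```

View pics/w2.png

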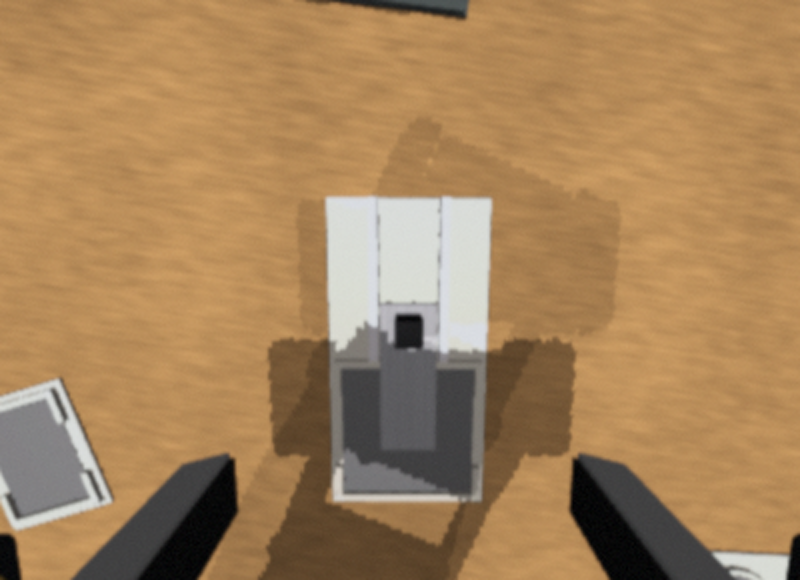

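```bash
cat > cass.py <<'E'
from h import *
import json
st=manip.read_state(); P=np.array(st["eef_pos"]); p=snap("wrist")
b=lambda u,v,z: back(p,[(u/2+120,v/2)],z)[0]
TL,TR=b(326,198,4),b(491,198,4)
# pocket front wall lower corners at z=10 top? use BL/BR outer at base z=4
BL,BR=b(333,500,4),b(482,500,4)
print("w",np.linalg.norm(TL-TR),np.linalg.norm(BL-BR),"len",np.linalg.norm(TL-BL),np.linalg.norm(TR-BR))
m0=(BL+BR)/2; m1=(TL+TR)/2; d=(m1-m0)[:2]; a=np.arctan2(d[1],d[0]); print("axis deg",np.degrees(a))
ex=d/np.linalg.norm(d); o=(m0+m1)[:2]/2-43*ex; print("origin",o)
for n,q in dict(post_bottomface=b(409,348,50),post_c=b(409,328,57.5),tip=b(408,450,29.5)).items():
    r=q[:2]-o; print(n,q.round(1),"cass x,y",r@ex,r@[-ex[1],ex[0]])
E
python3 cass.py
```

```text
w 88.83894983101571 89.38727333088436 len 173.95431944639915 173.93478711811605
axis deg 8.783955778260927
origin [ 543.10573601 -123.44681878]
post_bottomface [ 598.6 -115.    50. ] cass x,y 56.09054635145826 -0.15041478748580087
post_c [ 609.5 -113.2   57.5] cass x,y 67.15663277905527 -0.046857371679514245
tip [ 539.1 -124.1   29.5] cass x,y -4.068967805985171 0.007341947474544726
```

Request:
send_rows --series '[[[1, 20.7, 3.9, 50, 0], [1, 20.7, 3.9, 100, 0], [1, 20.7, 3.9, 140, 0], [1, 20.7, 3.9, 160, 0], [1, 20.7, 3.9, 169.5, 0], [1, 20.7, 3.9, 169.5, 0]]]'

```text
clock: 4.1
eef_pos: [606.4, -112.7, 43.4]
eef_rot: [-3.141, 0.001, 0.156]
wrist_force: [-0.2, 0.9, 1.2]
finger_gap: 94.0
```

Request:
send_rows --newtons 15 --series '[[[0.05, 0, 0, 0, 0], [0.05, 0, 0, 0, 0], [0.05, 0, 0, 0, 0], [0.05, 0, 0, 0, 0], [0.05, 0, 0, 0, 0], [0.05, 0, 0, 0, 0], [0.05, 0, 0, 0, 0], [0.05, 0, 0, 0, 0]]]'

```text
clock: 4.9
eef_pos: [606.8, -112.2, 43.9]
eef_rot: [3.142, 0.0, 0.157]
wrist_force: [0.4, -0.1, -0.1]
finger_gap: 33.0
```

Request:
send_rows --series '[[[0.05, 0, 0, 0, 0], [0.05, 0, 0, 0, 0], [0.05, 0, 0, 0, 0], [0.05, 0, 0, 0, 0]]]'

```text
clock: 5.3
eef_pos: [606.8, -112.1, 43.9]
eef_rot: [-3.141, 0.0, 0.157]
wrist_force: [-0.1, 2.3, 0.6]
finger_gap: 13.8
```

Request:
send_rows --series '[[[0.05, 6, 0, 0, 0], [0.05, 12, 0, 0, 0], [0.05, 18, 0, 0, 0], [0.05, 24, 0, 0, 0], [0.05, 30, 0, 0, 0], [0.05, 36, 0, 0, 0], [0.05, 42, 0, 0, 0], [0.05, 45, 0, 0, 0], [0.05, 47, 0, 0, 0], [0.05, 47, 0, 0, 0]]]'

```text
clock: 6.3
eef_pos: [653.6, -104.9, 44.0]
eef_rot: [3.141, -0.001, 0.157]
wrist_force: [0.5, 0.1, -0.8]
finger_gap: 13.8
```

Request:
send_rows --series '[[[0.05, 1, 0, 0, 0], [0.05, 2, 0, 0, 0], [0.05, 2.5, 0, 0, 0]]]'

```text
clock: 6.6
eef_pos: [654.2, -104.8, 43.7]
eef_rot: [-3.141, 0.004, 0.157]
wrist_force: [-14.5, -1.4, 6.9]
finger_gap: 13.8
```

Request:
send_rows --series '[[[0.4, 0, 0, 0, 0], [0.4, 0, 0, 0, 0], [0.4, 0, 0, 0, 0], [0.4, 0, 0, -20, 0], [0.7, 0, 0, -60, 0], [1, 0, 0, -110, 0], [1, 0, 0, -160, 0], [1, 0, 0, -170, 0]]]'

```text
clock: 7.4
eef_pos: [657.3, -104.8, 221.0]
eef_rot: [3.138, -0.009, 0.157]
wrist_force: [-0.0, -0.3, -0.4]
finger_gap: 66.3
```

Request:
send_rows --series '[[[1, -132, -219, 5, -15.6], [1, -132, -219, 5, -15.6], [1, -132, -219, 5, -15.6], [1, -132, -219, 5, -15.6], [1, -132, -219, 5, -15.6], [1, -132, -219, 5, -15.6], [1, -132, -219, 5, -15.6]]]'

```text
clock: 8.1
eef_pos: [490.9, 92.0, 209.1]
eef_rot: [3.141, -0.001, 0.431]
wrist_force: [0.5, -0.1, 0.7]
finger_gap: 94.0
```

Run:
```python
from h import *
p=snap("wrist"); save(p,"w3.png",(180,60,320,200),2.5)
for t in ["oblong_nest","barrel"]:
    for d in manip.silhouettes(t,p)[:1]:
        m=d["pixels"].astype(np.uint8); c=cv2.findContours(m,0,1)[0]; c=max(c,key=cv2.contourArea)
        r=cv2.minAreaRect(c); q=back(p,cv2.boxPoints(r),4)
        print(t,round(d["conf"],2),d["rect"],back(p,[r[0]],4).round(1),[np.linalg.norm(q[i]-q[i-1]).round(1) for i in range(4)],[np.degrees(np.arctan2(*(q[i]-q[i-1])[1::-1])).round(1) for i in range(4)])
s=manip.read_state();print(s["eef_pos"],s["eef_rot"])
```

```text
oblong_nest 0.95 [292.1, 139.5, 57.5, 73.5] [[493.8  92.4   4. ]] [np.float64(80.7), np.float64(62.9), np.float64(80.6), np.float64(66.1)] [np.float64(24.8), np.float64(-64.1), np.float64(-152.9), np.float64(116.0)]
barrel 0.6 [67.2, 63.2, 48.0, 35.2] [[484.3 355.6   4. ]] [np.float64(49.5), np.float64(36.7), np.float64(48.3), np.float64(36.5)] [np.float64(111.0), np.float64(10.7), np.float64(-68.9), np.float64(-167.5)]
[491.88575825  90.30733532 208.72988402] [3.14149809e+00 1.25629835e-04 4.27983402e-01]
```

View pics/w3.png

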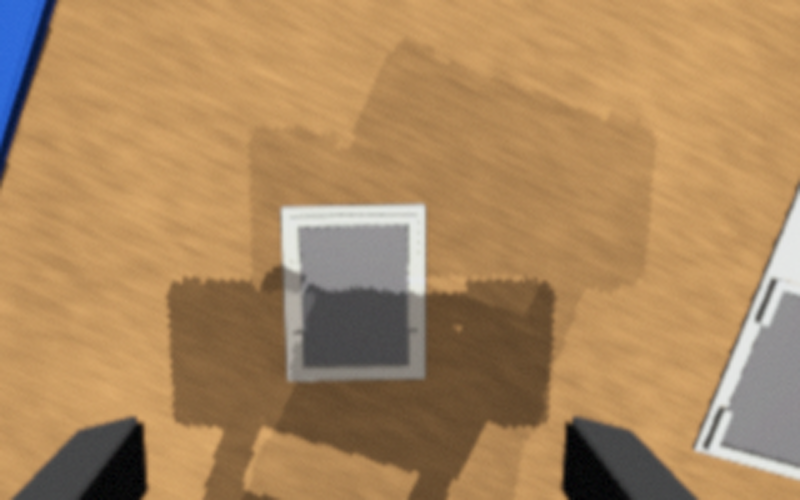

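Run:
```python
from h import *
p=snap("wrist"); save(p,"w3b.png",(180,60,320,200),2.5)
for t in ["oblong_nest"]:
    for d in manip.silhouettes(t,p)[:1]:
        c=max(cv2.findContours(d["pixels"].astype(np.uint8),0,1)[0],key=cv2.contourArea)
        r=cv2.minAreaRect(c); q=back(p,cv2.boxPoints(r),4); print(q.mean(0),d["rect"])
q=back(p,[(u/2.5+180,v/2.5+60) for u,v in [(282,206),(425,204),(425,379),(289,381)]],4); print(q.mean(0),[np.linalg.norm(q[i]-q[i-1]).round(1) for i in range(4)],np.degrees(np.arctan2(*((q[0]+q[1]-q[2]-q[3])[1::-1]))))
s=manip.read_state();print(s["eef_pos"],s["eef_rot"])
```

```text
[493.71240404  91.81806033   4.        ] [290.6, 139.2, 61.6, 71.2]
[493.65867738  89.19055278   4.        ] [np.float64(79.8), np.float64(62.6), np.float64(79.7), np.float64(62.6)] 25.677012463957375
[491.74682431  90.259153   208.60776106] [-3.14149004e+00  4.60431582e-04  4.27578720e-01]
```

Request:
send_rows --series '[[[1, 97, -212, 0, 0], [1, 97, -212, 0, 0], [1, 97, -212, 0, 0], [1, 97, -212, 0, 0], [1, 97, -212, 0, 0], [1, 97, -212, 0, 0], [1, 97, -212, 0, 0], [1, 97, -212, 0, 0]]]'

```text
clock: 9.15
eef_pos: [491.6, 323.1, 208.8]
eef_rot: [3.141, 0.0, 0.428]
wrist_force: [-0.3, -0.1, -0.3]
finger_gap: 94.1
```

Run:
```python
from h import *
p=snap("wrist"); save(p,"w4.png",(220,60,200,150),4)
for t,z in [("barrel",57),("frame",35),("plate",19)]:
    for d in manip.silhouettes(t,p)[:1]:
        c=max(cv2.findContours(d["pixels"].astype(np.uint8),0,1)[0],key=cv2.contourArea)
        r=cv2.minAreaRect(c); print(t,d["conf"],r,back(p,[r[0]],z))
s=manip.read_state();print(s["eef_pos"],s["eef_rot"],s["joints"])
```

```text
barrel 0.87 ((315.0, 184.0), (34.0, 30.0), 90.0) [[493.78162227 329.77236614  57.        ]]
frame 0.66 ((320.0500183105469, 169.35000610351562), (33.83636474609375, 22.135944366455078), 18.434947967529297) [[505.67074624 329.89839954  35.        ]]
plate 0.58 ((314.84619140625, 179.26922607421875), (58.846160888671875, 59.38462448120117), 22.61986541748047) [[491.20888301 329.56619576  19.        ]]
[491.50755124 323.46959607 209.22066082] [-3.14155889e+00 -3.86308128e-04  4.27696835e-01] [ 5.19818282e-01  3.88741875e-01  1.41217284e+00 -1.97184405e-06
  1.34029016e+00  1.66291822e+00]
```

View pics/w4.png

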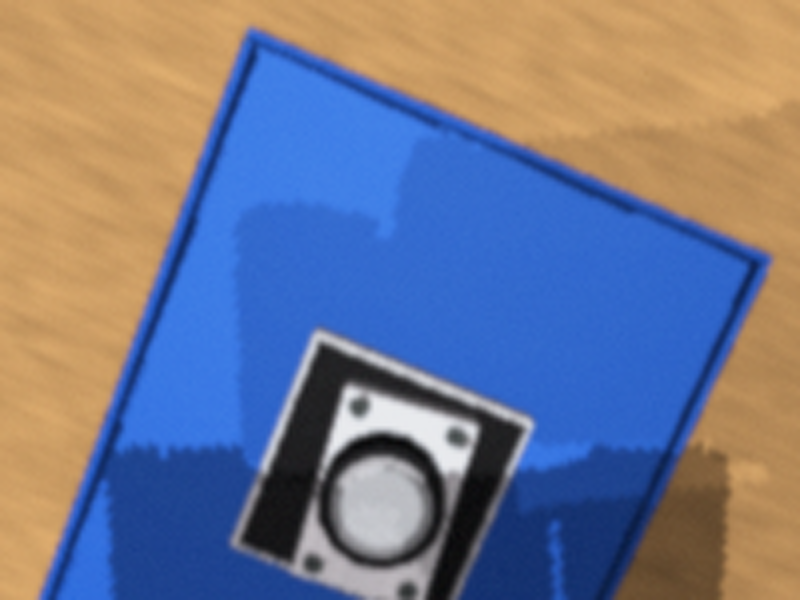

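Request:
send_rows --newtons 20 --series '[[[0.6, 2.7, -4.8, 40, 0], [0.6, 2.7, -4.8, 80, 0], [0.6, 2.7, -4.8, 120, 0], [0.6, 2.7, -4.8, 145, 0], [0.6, 2.7, -4.8, 158, 0], [0.6, 2.7, -4.8, 158, 0], [0.6, 2.7, -4.8, 158, 0]]]'

```text
clock: 10.05
eef_pos: [492.3, 330.0, 52.3]
eef_rot: [-3.141, -0.002, 0.429]
wrist_force: [0.0, -1.2, 0.9]
finger_gap: 56.5
```

Run:
```python
from h import *
p=snap("wrist"); save(p,"w5.png",(170,100,300,220),2.5)
s=manip.read_state();print(s["eef_pos"],s["eef_rot"],s["finger_gap"])
e=s["eef_pos"]
print(proj(p,[[e[0],e[1],57]]))
```

```text
[492.41436139 330.15839746  52.66149157] [-3.14135191e+00 -2.44884764e-03  4.28922940e-01] 56.38362791410223
[[319.33800555 251.37852006]]
```

View pics/w5.png

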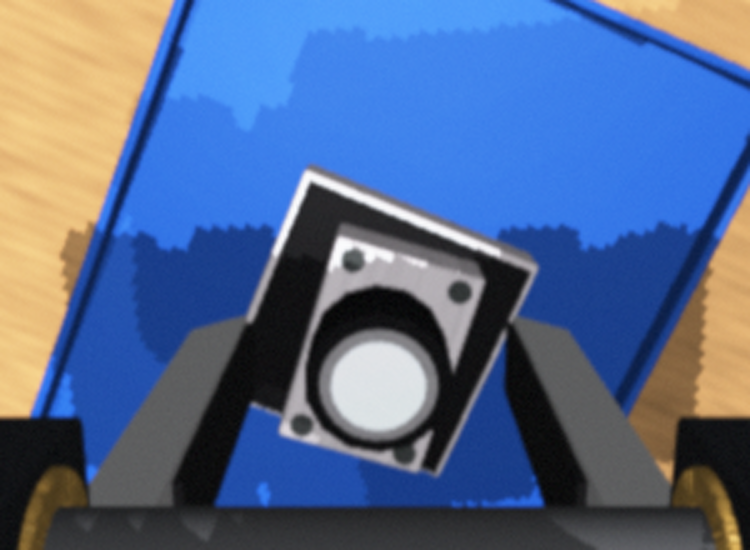

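Request:
send_rows --newtons 20 --series '[[[0.2, -1, 1, 0, 0], [0.2, -1, 1, 0, 0], [0.2, -1, 1, 0, 0], [0.2, -1, 1, 0, 0], [0.2, -1, 1, 0, 0], [0.2, -1, 1, 0, 0]]]'

```text
clock: 10.7
eef_pos: [491.3, 328.6, 51.4]
eef_rot: [-3.142, -0.001, 0.429]
wrist_force: [-1.1, -0.7, 6.7]
finger_gap: 31.3
```

Request:
send_rows --series '[[[0.2, 0, 0, -5, 0], [0.2, 0, 0, -20, 0], [0.2, 0, 0, -50, 0], [0.2, 0, 0, -85, 0], [0.2, 0, 0, -110, 0], [0.2, 0, 0, -120, 0], [0.2, 0, 0, -120, 0]]]'

```text
clock: 11.4
eef_pos: [491.5, 328.7, 172.4]
eef_rot: [-3.141, -0.002, 0.429]
wrist_force: [-0.2, -0.1, -1.3]
finger_gap: 31.6
```

Run:
```python
from h import *
p=snap("wrist"); save(p,"w6.png",(170,60,300,220),2.5)
s=manip.read_state();print(s["eef_pos"],s["eef_rot"],s["finger_gap"])
```

```text
[491.00518023 328.4193328  170.76168006] [-3.14157742e+00 -5.73019657e-05  4.28988944e-01] 31.21178404061765
```

View pics/w6.png

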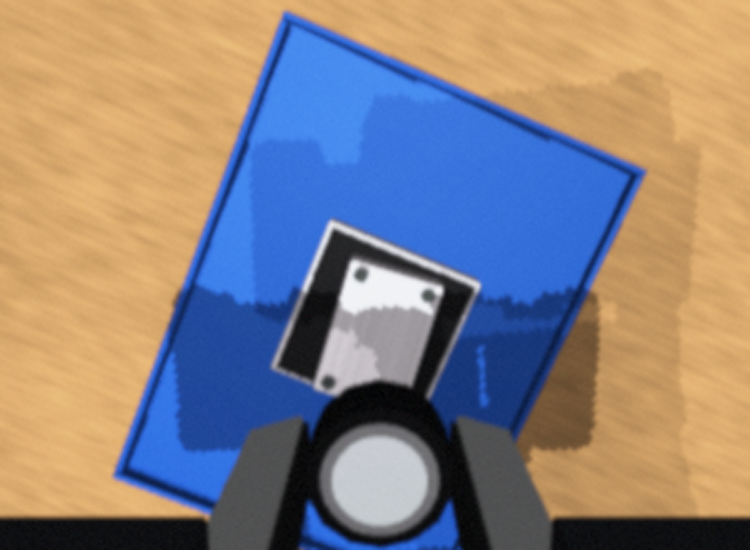

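Request:
send_rows --series '[[[0.2, -20, 40, 0, 0], [0.2, -45, 88, 0, 0], [0.2, -68, 132, 0, 0], [0.2, -91, 177, 0, 0], [0.2, -114, 221, 0, 0], [0.2, -136, 265, 0, 0], [0.2, -159, 310, 0, 0], [0.2, -182, 354, 0, 0], [0.2, -205, 399, 0, 0], [0.2, -227, 443, 0, 0]]]'

```text
clock: 12.45
eef_pos: [468.0, -167.5, 169.5]
eef_rot: [-3.14, 0.001, 0.429]
wrist_force: [1.0, 0.7, -0.4]
finger_gap: 31.5
```

Request:
send_rows --series '[[[0.2, -22, 43, 0, 0], [0.2, -43, 86, 0, 0], [0.2, -64, 125, 0, 0], [0.2, -76.7, 149.7, 0, 0], [0.2, -76.7, 149.7, 20, 0], [0.2, -76.7, 149.7, 50, 0], [0.2, -76.7, 149.7, 80, 0], [0.2, -76.7, 149.7, 90, 0], [0.2, -76.7, 149.7, 90, 0]]]'

```text
clock: 13.35
eef_pos: [460.8, -333.1, 79.0]
eef_rot: [-3.138, 0.002, 0.429]
wrist_force: [-0.2, 0.4, 0.8]
finger_gap: 31.4
```

Run:
```python
from h import *
p=snap("wrist"); save(p,"w7.png",(170,100,300,220),2.5)
s=manip.read_state();print(s["eef_pos"],s["eef_rot"],s["finger_gap"])
```

```text
[ 461.51032782 -333.59666428   80.69954263] [-3.14045607e+00  5.35698645e-04  4.29125268e-01] 31.52439629713074
```

View pics/w7.png

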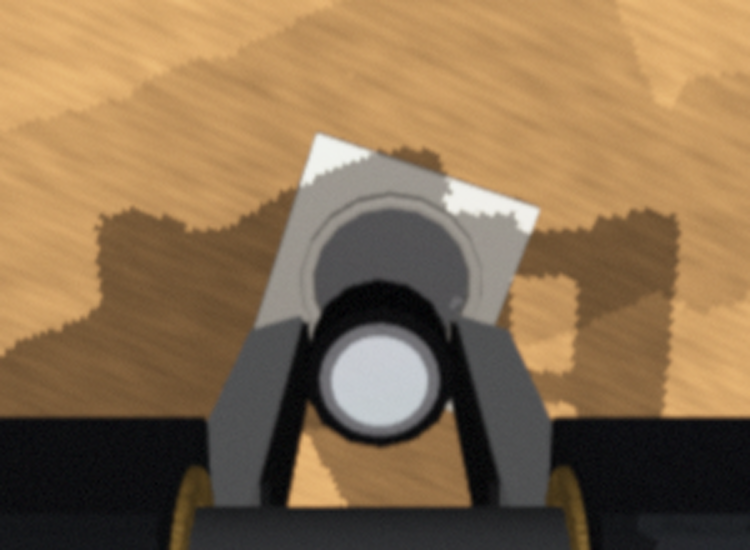

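Run:
```python
from h import *
p=snap("wrist"); s=manip.read_state(); e=s["eef_pos"];print(e)
b=lambda u,v,z: back(p,[(u/2.5+170,v/2.5+100)],z)[0]
print("ring",b(392,280,10),np.linalg.norm(b(302,280,10)-b(482,280,10)))
A,B=b(318,133,4),b(540,210,4); d=B-A; print(np.linalg.norm(d)); n=np.array([d[1],-d[0],0])/np.linalg.norm(d); n*= -np.sign(n[0]); print("base",(A+B)/2+35*n)
print("barrel top",b(380,381,e[2]+6))
p=snap("wrist"); d=manip.silhouettes("round_nest",p)
yaw=s["eef_rot"][2]; t=np.array([461.5,-337])-e[:2]; print(t@[np.cos(yaw),np.sin(yaw)],t@[np.sin(yaw),-np.cos(yaw)])
```

```text
[ 461.89804022 -333.94582673   81.70195048]
ring [ 463.43746526 -338.09954377   10.        ] 53.27269621807897
69.42620399274912
base [ 461.72753695 -338.5523863     4.        ]
barrel top [ 462.59035734 -334.55916446   87.70195048]
-1.6326084604455533 2.611704427544338
```

Request:
send_rows --series '[[[0.2, -1.5, 3.4, 20, 0], [0.2, -1.5, 3.4, 40, 0], [0.2, -1.5, 3.4, 52, 0], [0.2, -1.5, 3.4, 57, 0], [0.2, -1.5, 3.4, 60, 0], [0.2, -1.5, 3.4, 60.7, 0], [0.2, -1.5, 3.4, 60.7, 0]]]'

```text
clock: 14.25
eef_pos: [461.9, -337.7, 20.9]
eef_rot: [3.141, -0.0, 0.429]
wrist_force: [-0.1, -0.4, -0.7]
finger_gap: 31.4
```

Request:
send_rows --series '[[[0.2, 0, 0, 0.5, 0], [0.2, 0, 0, 0.7, 0], [0.6, 0, 0, 0.7, 0], [0.6, 0, 0, 0.7, 0], [0.6, 0, 0, 0.7, 0], [0.6, 0, 0, -10, 0], [1, 0, 0, -40, 0], [1, 0, 0, -90, 0], [1, 0, 0, -130, 0], [1, 0, 0, -130, 0]]]'

```text
clock: 15.25
eef_pos: [463.4, -338.9, 156.8]
eef_rot: [3.133, -0.004, 0.429]
wrist_force: [0.2, -0.5, -0.5]
finger_gap: 85.4
```

Run:
```python
from h import *
import time
p=snap("wrist"); p=snap("wrist"); save(p,"w8.png",(220,80,200,150),3)
s=manip.read_state();print(s["eef_pos"],s["eef_rot"],s["finger_gap"])
# frame from picture w5 (TCP at 492.4,330.2,52.66)
q=dict(p); T=np.eye(4);T[:3,:3]=R.from_euler('xyz',[np.pi,0,.4289]).as_matrix();T[:3,3]=[492.3,330.1,52.5]; q["pose"]=T@p["T_tool_cam"]
b=lambda L,z: back(q,[(u/2.5+170,v/2.5+100) for u,v in L],z)
c=b([(337,237),(484,278),(421,470),(280,432)],35); print("frame",c.round(1),c.mean(0),[np.linalg.norm(c[i]-c[i-1]).round(1) for i in range(4)],np.degrees(np.arctan2(*(c[0]+c[1]-c[2]-c[3])[1::-1])))
c=b([(310,180),(537,268),(437,473)],19); print("plate",(c[0]+c[2])/2,[np.linalg.norm(c[i]-c[i-1]).round(1) for i in range(3)],np.degrees(np.arctan2(*(c[1]-c[2])[1::-1])))
```

```text
[ 461.83093983 -337.58794318  151.36243671] [ 3.13983884e+00 -8.50405895e-04  4.29078134e-01] 92.18155731480842
frame [[511.9 348.4  35. ]
 [517.1 313.6  35. ]
 [467.  306.   35. ]
 [462.  341.3  35. ]] [489.49129551 327.32144189  35.        ] [np.float64(50.4), np.float64(35.1), np.float64(50.7), np.float64(35.6)] 8.340036482439656
plate [489.41958139 328.31992907  19.        ] [np.float64(84.9), np.float64(60.4), np.float64(61.3)] 1.5023623212005812
```

View pics/w8.png

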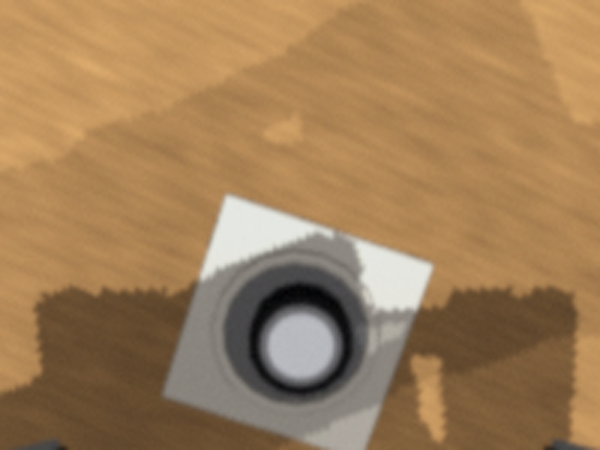

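Request:
send_rows --series '[[[1, 20, -40, 0, 0], [1, 45, -88, 0, 2], [1, 68, -132, 0, 4], [1, 91, -177, 0, 6], [1, 114, -221, 0, 8], [1, 136, -265, 0, 10], [1, 159, -310, 0, 12], [1, 182, -354, 0, 14], [1, 205, -399, 0, 16.3], [1, 227, -443, 0, 16.3]]]'

```text
clock: 16.35
eef_pos: [482.8, 158.7, 149.1]
eef_rot: [3.141, 0.002, 0.143]
wrist_force: [1.0, -1.0, 0.2]
finger_gap: 94.1
```

Request:
send_rows --newtons 25 --series '[[[1, 8, -45, 0, 0], [1, 16, -90, 0, 0], [1, 24, -130, 0, 0], [1, 29.6, -160, 0, 0], [1, 29.6, -164.8, 10, 0], [0.65, 29.6, -164.8, 40, 0], [0.65, 29.6, -164.8, 60, 0], [0.65, 29.6, -164.8, 60, 0], [0.65, 29.6, -164.8, 60, 0]]]'

```text
clock: 17.25
eef_pos: [489.1, 323.4, 90.0]
eef_rot: [3.141, 0.001, 0.144]
wrist_force: [0.1, 0.1, 1.0]
finger_gap: 65.2
```

Run:
```python
from h import *
p=snap("wrist"); p=snap("wrist"); save(p,"w9.png",(170,100,300,220),2.5)
s=manip.read_state();print(s["eef_pos"],s["eef_rot"],s["finger_gap"],p["pose"][:3,3])
e=s["eef_pos"]; print(proj(p,[[e[0],e[1],35]]))
```

```text
[489.72089308 323.93859724  91.24733377] [-3.14112432e+00 -1.21036528e-03  1.44150864e-01] 61.54952864691843 [558.55235885 332.64669581 261.26261404]
[[319.80626028 217.91415935]]
```

View pics/w9.png

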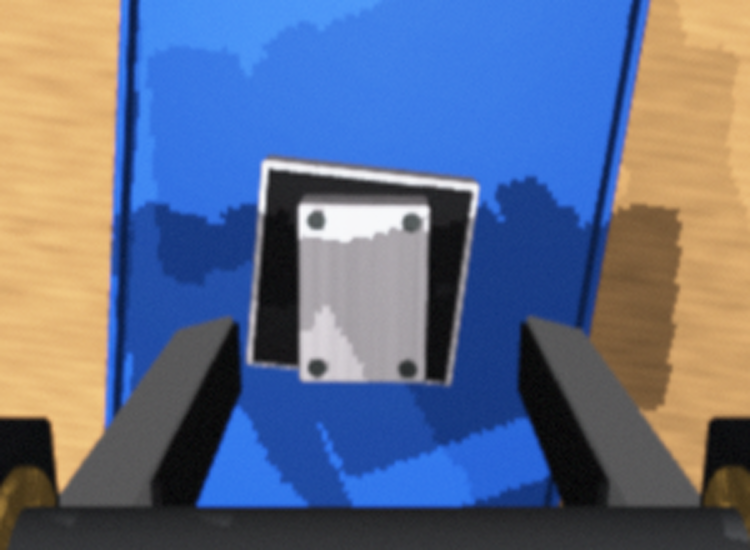

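Request:
send_rows --newtons 25 --series '[[[0.65, 1.3, -3, 25, 0], [0.65, 1.3, -3, 45, 0], [0.65, 1.3, -3, 55, 0], [0.65, 1.3, -3, 60, 0], [0.65, 1.3, -3, 60, 0], [0.3, 1.3, -3, 60, 0], [0.3, 1.3, -3, 60, 0], [0.3, 1.3, -3, 60, 0], [0.3, 1.3, -3, 60, 0], [0.3, 1.3, -3, 60, 0]]]'

```text
clock: 18.35
eef_pos: [490.3, 327.4, 30.8]
eef_rot: [-3.141, -0.001, 0.145]
wrist_force: [-0.8, -0.3, 4.3]
finger_gap: 35.7
```

Request:
send_rows --series '[[[0.3, 0, 0, 0, 0], [0.3, 0, 0, -2, 0], [0.3, 0, 0, -10, 0], [0.3, 0, 0, -30, 0], [0.3, 0, 0, -60, 0], [0.3, 0, 0, -80, 0], [0.3, 0, 0, -90, 0], [0.3, 0, 0, -90, 0]]]'

```text
clock: 19.15
eef_pos: [490.5, 327.5, 121.5]
eef_rot: [-3.141, -0.002, 0.145]
wrist_force: [-0.1, -0.1, -0.7]
finger_gap: 35.5
```

Request:
send_rows --series '[[[0.3, -6, 40, 0, -3], [0.3, -12, 88, 0, -6], [0.3, -18, 134, 0, -9], [0.3, -24, 180, 0, -12], [0.3, -29, 222, 0, -15], [0.3, -30.4, 233.6, 0, -16.6], [0.3, -30.4, 233.6, 10, -16.6], [0.3, -30.4, 233.6, 30, -16.6], [0.3, -30.4, 233.6, 40, -16.6], [0.3, -30.4, 233.6, 40, -16.6]]]'

```text
clock: 20.15
eef_pos: [492.5, 92.4, 78.1]
eef_rot: [-3.14, 0.004, 0.435]
wrist_force: [0.2, 0.2, 0.1]
finger_gap: 35.6
```

Run:
```python
from h import *
p=snap("wrist"); p=snap("wrist");p=snap("wrist"); save(p,"w10.png",(170,100,300,220),2.5)
s=manip.read_state();print(s["eef_pos"],s["eef_rot"],s["finger_gap"],p["pose"].tolist())
```

```text
[493.837368    92.19001574  80.52140477] [ 3.14151055e+00 -2.95442873e-04  4.34723575e-01] 35.839322611203855 [[0.42113942796187714, -0.8804172236469278, -0.21796122251853864, 557.0152612903596], [-0.9069957357084946, -0.40894756472214827, -0.10060131566947018, 120.51893060521311], [-0.0005635801158755044, 0.24005707990737807, -0.9707586109655653, 250.43678171484748], [0.0, 0.0, 0.0, 1.0]]
```

View pics/w10.png

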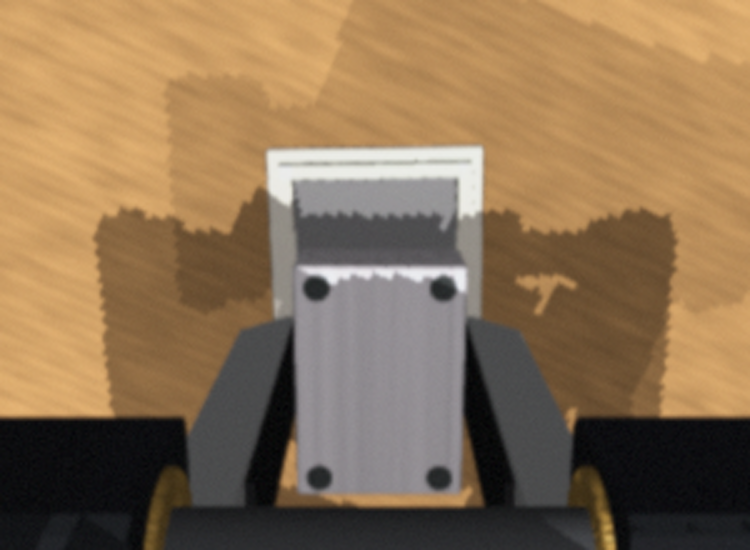

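Run:
```python
from h import *
p=snap("wrist"); s=manip.read_state(); e=s["eef_pos"]; yaw=s["eef_rot"][2]; print(e)
b=lambda L,z: back(p,[(u/2.5+170,v/2.5+100) for u,v in L],z)
A,B=b([(266,151),(483,147)],4); d=(B-A)[:2]; L=np.linalg.norm(d); ux=np.array([-d[1],d[0]])/L
N=(A+B)[:2]/2-40*ux; print("nest",N,L,np.degrees(np.arctan2(ux[1],ux[0])))
c=b([(296,266),(467,266),(461,493),(299,493)],e[2]+4); F=c.mean(0)[:2]; v=(c[0]+c[1]-c[2]-c[3]); print("frame",F,[np.linalg.norm(c[i]-c[i-1]).round(1) for i in range(4)],np.degrees(np.arctan2(v[1],v[0])),np.degrees(yaw))
# inner pocket edge on base floor (x=+32 at z=10 top inner edge)
A2,B2=b([(292,180),(458,178)],4); print("pocket mid",(A2+B2)[:2]/2-32*ux,np.linalg.norm(A2-B2))
for t in (N-F,N-e[:2]): print(t@[np.cos(yaw),np.sin(yaw)],t@[np.sin(yaw),-np.cos(yaw)])
```

```text
[493.94106659  92.09427722  80.72908229]
nest [492.26807208  90.86875036] 63.352355101321415 25.963796674647767
frame [493.41723485  90.37237589] [np.float64(51.2), np.float64(34.7), np.float64(51.2), np.float64(35.3)] 24.587898479226443 24.900344635850274
pocket mid [491.50313349  90.51275656] 48.872656416051896
-0.8333441661176253 -0.9340771874401482
-2.0334728088525633 0.40720396229371625
```

Request:
send_rows --series '[[[0.3, -1, -0.6, 20, -0.8], [0.3, -1, -0.6, 40, -0.8], [0.3, -1, -0.6, 54, -0.8], [0.3, -1, -0.6, 60, -0.8], [0.3, -1, -0.6, 63, -0.8], [0.3, -1, -0.6, 64, -0.8], [0.3, -1, -0.6, 64, -0.8]]]'

```text
clock: 21.05
eef_pos: [492.8, 91.9, 16.8]
eef_rot: [3.141, -0.001, 0.448]
wrist_force: [0.1, 0.3, -0.7]
finger_gap: 35.7
```

Request:
send_rows --series '[[[0.3, 0, 0, 0.5, 0], [0.3, 0, 0, 0.9, 0], [0.3, 0, 0, 0.9, 0], [0.6, 0, 0, 0.9, 0], [0.6, 0, 0, 0.9, 0], [0.6, 0, 0, 0.9, 0], [0.6, 0, 0, -10, 0], [1, 0, 0, -40, 0], [1, 0, 0, -80, 0], [1, 0, 0, -100, 0]]]'

```text
clock: 22.05
eef_pos: [493.3, 91.9, 120.0]
eef_rot: [3.14, -0.003, 0.448]
wrist_force: [-0.1, 0.5, 0.1]
finger_gap: 76.9
```

Run:
```python
from h import *
p=snap("wrist"); p=snap("wrist");p=snap("wrist"); save(p,"w11.png",(220,100,200,150),3)
s=manip.read_state();print(s["eef_pos"],s["eef_rot"],s["finger_gap"])
```

```text
[493.00489877  91.90537438 117.60089286] [ 3.14072826e+00 -2.64043684e-03  4.48247480e-01] 88.87902132026775
```

View pics/w11.png

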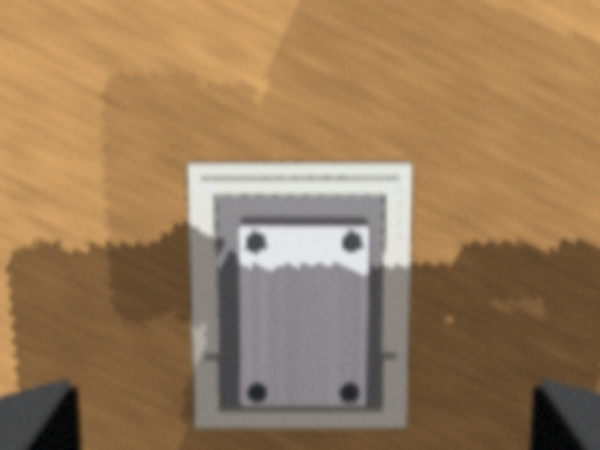

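Run:
```python
from h import *
p=snap("wrist"); s=manip.read_state(); e=s["eef_pos"]; yaw=s["eef_rot"][2]; print(e,yaw)
T=np.eye(4);T[:3,:3]=R.from_euler('xyz',[np.pi,0,.1442]).as_matrix();T[:3,3]=[489.7,323.9,91.0]; q=dict(p); q["pose"]=T@p["T_tool_cam"]
c=back(q,[(u/2.5+170,v/2.5+100) for u,v in [(266,163),(477,188),(450,384),(249,363)]],19)
print(c.mean(0),[np.linalg.norm(c[i]-c[i-1]).round(1) for i in range(4)]); v=c[0]+c[1]-c[2]-c[3]; print(np.degrees(np.arctan2(v[1],v[0])))
t=c.mean(0)[:2]-e[:2]; print(t@[np.cos(yaw),np.sin(yaw)],t@[np.sin(yaw),-np.cos(yaw)])
```

```text
[492.35265602  91.81044165 116.26218978] 0.44821110149560983
[489.38776747 328.26558341  19.        ] [np.float64(61.7), np.float64(61.3), np.float64(61.3), np.float64(61.8)]
1.8516019845692893
99.79676067798796 -214.38384077185975
```

Request:
send_rows --newtons 30 --series '[[[1, 18, -40, 0, 4], [1, 36, -80, 0, 8], [1, 54, -120, 0, 12], [1, 72, -160, 0, 16], [1, 90, -195, 0, 20], [1, 99.8, -214.4, 0, 23.8], [1, 99.8, -214.4, 20, 23.8], [1, 99.8, -214.4, 30, 23.8], [1, 99.8, -214.4, 30, 23.8]]]'

```text
clock: 23.15
eef_pos: [488.4, 327.3, 83.7]
eef_rot: [3.139, 0.004, 0.033]
wrist_force: [-0.7, -0.2, 0.0]
finger_gap: 93.6
```

Run:
```python
from h import *
p=snap("wrist"); p=snap("wrist");p=snap("wrist"); save(p,"w12.png",(170,100,300,220),2.5)
s=manip.read_state();e=s["eef_pos"];print(e,s["eef_rot"],s["finger_gap"])
print((proj(p,[[e[0],e[1],19]])-[170,100])*2.5)
d=manip.silhouettes("plate",p)[0]; c=max(cv2.findContours(d["pixels"].astype(np.uint8),0,1)[0],key=cv2.contourArea); print(d["conf"],(cv2.boxPoints(cv2.minAreaRect(c))-[170,100])*2.5)
```

```text
[489.82273857 327.92069278  86.60470415] [-3.14150731e+00 -1.90257921e-04  3.22716359e-02] 93.88993906006388
[[374.91369078 283.32208039]]
0.77 [[262.5 167.5]
 [485.  167.5]
 [485.  380. ]
 [262.5 380. ]]
```

View pics/w12.png

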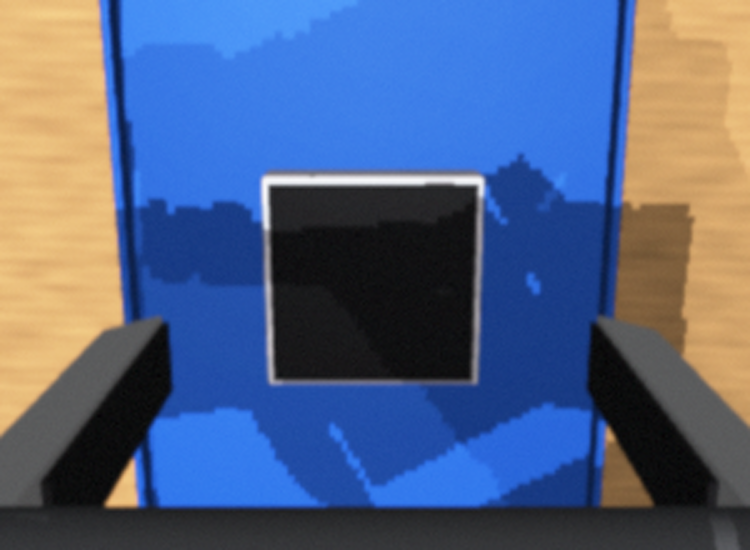

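Request:
send_rows --series '[[[1, 1, 0, 30, 0], [1, 1, 0, 55, 0], [1, 1, 0, 67, 0], [1, 1, 0, 71, 0], [0.55, 1, 0, 71, 0], [0.55, 1, 0, 71, 0], [0.55, 1, 0, 71, 0], [0.55, 1, 0, 71, 0], [0.55, 1, 0, 71, 0], [0.55, 1, 0, 71, 0]]]'

```text
clock: 24.35
eef_pos: [490.8, 328.6, 16.0]
eef_rot: [-3.141, -0.001, 0.033]
wrist_force: [-0.5, -1.3, 5.7]
finger_gap: 63.6
```

Request:
send_rows --series '[[[0.55, 0, 0, 0, 0], [0.55, 0, 0, -2, 0], [0.55, 0, 0, -10, 0], [0.55, 0, 0, -40, 0], [0.55, 0, 0, -80, 0], [0.55, 0, 0, -110, 0], [0.55, 0, 0, -120, 0], [0.55, 0, 0, -120, 0]]]'

```text
clock: 25.15
eef_pos: [490.9, 328.5, 136.3]
eef_rot: [-3.141, -0.002, 0.033]
wrist_force: [0.4, -0.1, -1.6]
finger_gap: 63.6
```

Request:
send_rows --series '[[[0.55, 2, 30, 0, 0], [0.55, 6, 78, 0, -1], [0.55, 10, 126, 0, -2], [0.55, 14, 174, 0, -3], [0.55, 18, 222, 0, -4], [0.55, 22, 270, 0, -5], [0.55, 26, 318, 0, -6], [0.55, 30, 366, 0, -7], [0.55, 34, 412, 0, -7], [0.55, 37.4, 445, 0, -7]]]'

```text
clock: 26.15
eef_pos: [541.6, -117.7, 133.2]
eef_rot: [-3.14, 0.003, 0.154]
wrist_force: [-0.3, 0.8, -0.9]
finger_gap: 63.4
```

Request:
send_rows --series '[[[0.55, 1, 7.7, 0, 0], [0.55, 1, 7.7, 20, 0], [0.55, 1, 7.7, 45, 0], [0.55, 1, 7.7, 55, 0], [0.55, 1, 7.7, 55, 0], [0.55, 1, 7.7, 55, 0]]]'

```text
clock: 26.75
eef_pos: [544.9, -122.3, 80.6]
eef_rot: [-3.142, -0.0, 0.155]
wrist_force: [-0.4, -0.7, -0.5]
finger_gap: 63.7
```

Run:
```python
from h import *
p=snap("wrist"); p=snap("wrist");p=snap("wrist"); save(p,"w13.png",(170,80,300,220),2.5)
s=manip.read_state();e=s["eef_pos"];print(e,s["eef_rot"],s["finger_gap"])
```

```text
[ 545.15665835 -122.60858569   81.21535422] [ 3.14097032e+00 -1.35896604e-03  1.55222837e-01] 63.724039713360895
```

View pics/w13.png

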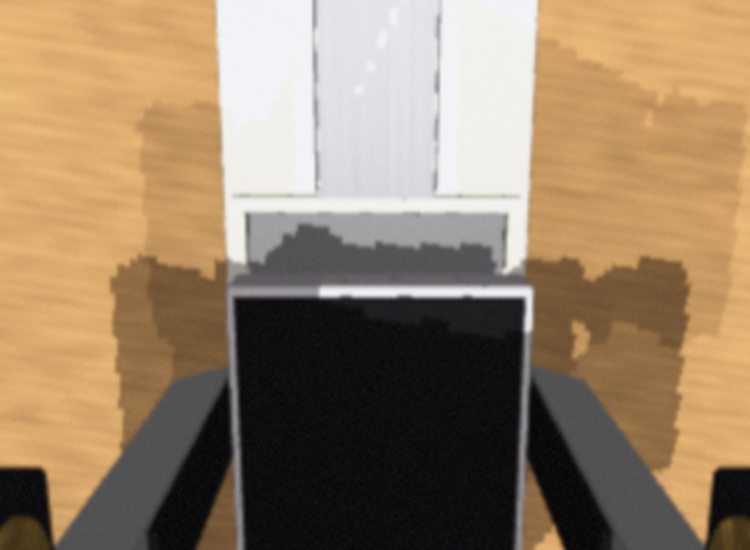

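Run:
```python
from h import *
p=snap("wrist"); s=manip.read_state();e=s["eef_pos"];yaw=s["eef_rot"][2];print(e)
ex=np.array([np.cos(yaw),np.sin(yaw)]);ey=np.array([np.sin(yaw),-np.cos(yaw)])
b=lambda u,v,z: (lambda t:(round(t@ex,1),round(t@ey,1)))(back(p,[(u/2.5+170,v/2.5+80)],z)[0][:2]-e[:2])
print("outer wall mid (x=42)",b(376,197,10),"inner L/R (x=38,y=+-38)",b(247,212,10),b(505,212,10))
print("plate front L/R (x=32)",b(232,286,e[2]+3),b(532,286,e[2]+3))
print("back L/R",b(242,545,e[2]+3),b(520,545,e[2]+3))
```

```text
[ 545.10039903 -122.66429941   81.12948114]
outer wall mid (x=42) (np.float64(39.7), np.float64(0.2)) inner L/R (x=38,y=+-38) (np.float64(35.4), np.float64(-36.8)) (np.float64(35.4), np.float64(37.2))
plate front L/R (x=32) (np.float64(30.7), np.float64(-28.8)) (np.float64(30.7), np.float64(32.1))
back L/R (np.float64(-27.6), np.float64(-29.0)) (np.float64(-27.6), np.float64(32.0))
```

Request:
send_rows --series '[[[0.55, -1.5, -0.8, 20, 0], [0.55, -1.5, -0.8, 40, 0], [0.55, -1.5, -0.8, 53, 0], [0.55, -1.5, -0.8, 59, 0], [0.55, -1.5, -0.8, 62, 0], [0.55, -1.5, -0.8, 63.3, 0], [0.55, -1.5, -0.8, 63.3, 0]]]'

```text
clock: 27.65
eef_pos: [543.4, -122.2, 17.4]
eef_rot: [3.141, -0.001, 0.155]
wrist_force: [0.4, -0.3, -1.2]
finger_gap: 64.0
```

Release just above the floor, then rise and look.

Request:
send_rows --series '[[[0.55, 0, 0, 0.4, 0], [0.55, 0, 0, 0.7, 0], [0.55, 0, 0, 0.7, 0], [0.9, 0, 0, 0.7, 0], [0.9, 0, 0, 0.7, 0], [0.9, 0, 0, 0.7, 0], [1, 0, 0, -10, 0], [1, 0, 0, -40, 0], [1, 0, 0, -90, 0], [1, 0, 0, -120, 0]]]'

```text
clock: 28.65
eef_pos: [543.7, -122.3, 141.0]
eef_rot: [3.14, -0.003, 0.155]
wrist_force: [-0.3, 0.5, 0.2]
finger_gap: 94.0
```

Run:
```python
from h import *
p=snap("wrist"); p=snap("wrist");p=snap("wrist"); save(p,"w14.png",(190,20,260,220),2.7)
s=manip.read_state();e=s["eef_pos"];print(e,s["eef_rot"],s["finger_gap"])
```

```text
[ 543.90762701 -122.31607909  139.44952032] [ 3.13973856 -0.00387678  0.15507125] 93.91898650323255
```

View pics/w14.png

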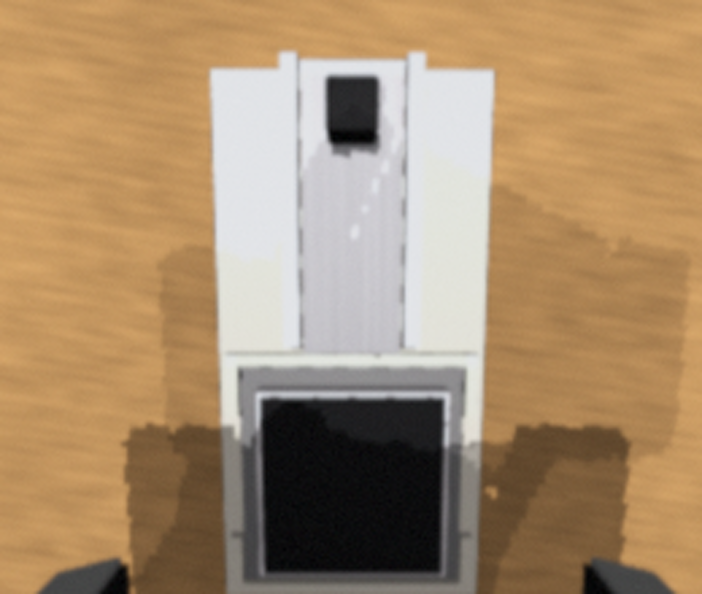

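Request:
send_rows --newtons 15 --series '[[[0.4, 45, 0, 0, 0], [0.4, 85, 0, 0, 0], [0.4, 112, 0, 0, 0], [0.4, 112, 0, 0, 0], [0.4, 112, 0, 30, 0], [0.4, 112, 0, 60, 0], [0.4, 112, 0, 80, 0], [0.4, 112, 0, 90, 0], [0.4, 112, 0, 93, 0], [0.4, 112, 0, 93, 0]]]'

```text
clock: 29.8
eef_pos: [653.7, -104.9, 44.3]
eef_rot: [3.142, -0.0, 0.155]
wrist_force: [-0.3, -0.5, 0.4]
finger_gap: 37.7
```

Request:
send_rows --series '[[[0.05, 0, 0, 0, 0], [0.05, 0, 0, 0, 0], [0.05, 0, 0, 0, 0], [0.05, 0, 0, 0, 0], [0.05, 0, 0, 0, 0], [0.05, 0, 0, 0, 0]]]'

```text
clock: 30.4
eef_pos: [654.0, -104.8, 44.4]
eef_rot: [3.141, -0.001, 0.155]
wrist_force: [-0.1, 0.4, 6.0]
finger_gap: 14.0
```

Request:
send_rows --series '[[[0.05, -6, 0, 0, 0], [0.05, -12, 0, 0, 0], [0.05, -18, 0, 0, 0], [0.05, -24, 0, 0, 0], [0.05, -30, 0, 0, 0], [0.05, -36, 0, 0, 0], [0.05, -42, 0, 0, 0], [0.05, -46, 0, 0, 0], [0.05, -48.5, 0, 0, 0], [0.05, -49.5, 0, 0, 0]]]'

```text
clock: 31.4
eef_pos: [604.8, -112.4, 44.4]
eef_rot: [3.141, -0.001, 0.155]
wrist_force: [2.4, 0.7, 4.7]
finger_gap: 13.6
```

Request:
send_rows --series '[[[0.05, -1, 0, 0, 0], [0.05, -1.5, 0, 0, 0]]]'

```text
clock: 31.6
eef_pos: [604.4, -112.5, 44.6]
eef_rot: [3.141, -0.004, 0.155]
wrist_force: [10.5, 2.1, 0.8]
finger_gap: 14.1
```

Request:
send_rows --series '[[[0.4, 0, 0, 0, 0], [0.4, 0, 0, 0, 0], [0.4, 0, 0, 0, 0], [0.4, 0, 0, -20, 0], [0.6, 0, 0, -60, 0], [1, 0, 0, -110, 0], [1, 0, 0, -160, 0], [1, 0, 0, -170, 0], [1, 0, 0, -170, 0]]]'

```text
clock: 32.5
eef_pos: [603.8, -112.8, 215.5]
eef_rot: [3.14, -0.003, 0.155]
wrist_force: [0.2, -0.2, -0.6]
finger_gap: 74.0
```

Run:
```python
from h import *
p=snap("wrist"); p=snap("wrist");p=snap("wrist"); save(p,"w15.png")
s=manip.read_state();e=s["eef_pos"];print(e,s["eef_rot"],s["finger_gap"],s["wrist_force"])
o=np.array([543.3,-122.8]); a=.154; ex=np.array([np.cos(a),np.sin(a)]); ey=np.array([-ex[1],ex[0]])
# gate post: dark blob around its expected place
X=lambda x,y,z: [*(o+x*ex+y*ey),z]
g=cv2.cvtColor(p["img"],cv2.COLOR_RGB2GRAY)
print("expected post top/bottom/tip at opening 0", proj(p,[X(62,0,57.5),X(55,0,29.5),X(-6,0,29.5)]).round(1))
c=int(proj(p,[X(62,0,57.5)])[0,0]); col=g[130:260,c-2:c+3].mean(1).round().astype(int); print(list(zip(range(130,260,2),col[::2].tolist())))
for n in ("gate_grip","cassette","plate"):
    print(n,[(d["rect"],round(d["conf"],2)) for d in manip.find_in(n,p)[:2]])
t=snap("top")
for n in ["barrel","frame","plate","round_nest","oblong_nest","gate_grip","jar","strips"]: print(n,[(d["rect"],round(d["conf"],2)) for d in manip.find_in(n,t)[:2]])
```

```text
[ 602.64119806 -112.54853546  211.67591365] [-3.14027777  0.00320463  0.1549847 ] 86.24730584595349 [ 0.2429669  -0.16114205 -0.07019753]
expected post top/bottom/tip at opening 0 [[321.6 186.4]
 [321.7 187.5]
 [321.6 241.3]]
[(130, 225), (132, 225), (134, 226), (136, 225), (138, 225), (140, 225), (142, 224), (144, 225), (146, 225), (148, 224), (150, 225), (152, 225), (154, 224), (156, 224), (158, 224), (160, 224), (162, 223), (164, 224), (166, 224), (168, 215), (170, 153), (172, 139), (174, 93), (176, 26), (178, 5), (180, 10), (182, 11), (184, 12), (186, 12), (188, 11), (190, 13), (192, 17), (194, 73), (196, 96), (198, 96), (200, 96), (202, 95), (204, 96), (206, 95), (208, 95), (210, 95), (212, 94), (214, 95), (216, 94), (218, 94), (220, 95), (222, 93), (224, 93), (226, 94), (228, 94), (230, 93), (232, 95), (234, 93), (236, 93), (238, 94), (240, 92), (242, 53), (244, 21), (246, 20), (248, 20), (250, 19), (252, 19), (254, 21), (256, 19), (258, 44)]
gate_grip [([308.5, 167.4, 29.3, 75.6], 0.89)]
cassette [([277.2, 115.0, 90.5, 152.6], 0.65)]
plate [([292.3, 202.0, 60.8, 55.7], 0.76)]
barrel [([252.9, 237.2, 18.3, 20.7], 0.66)]
frame [([248.8, 238.1, 21.9, 24.1], 0.62)]
plate []
round_nest [([397.0, 245.7, 26.7, 25.3], 0.79)]
oblong_nest [([247.6, 232.7, 26.2, 33.4], 0.67)]
gate_grip []
jar [([470.0, 212.1, 33.4, 19.7], 0.95)]
strips [([255.8, 149.6, 47.6, 12.3], 0.78)]
```

```bash
python3 -c "
from cell import manip
print(manip.sign_off(), manip.read_state()['clock'])"
```

```text
the job is handed in; nothing more can be done
the job is handed in; nothing more can be done
```

The job is handed in, with the clock at about 33 s of the 112 s allowed. I opened the gate first, up to its stop. Then I put the barrel in the round pocket, the frame in the oblong pocket with long side along long side, and the plate in the cassette. Last, I pushed the gate shut.

**Seating:** wrist pictures taken after each release showed all three parts down in their pockets, clear of the walls. I judged flatness from those pictures and the release heights; nothing else confirmed it.

**Gate:** it moved about 50 mm to its shut stop, where I felt about 10 N. The tongue end then measured within 1 px of the shut position.

**Forces and contact:** the highest force I read was about 16 N, from pulling the gate against its open stop. Readings come only at the end of each move. At hand-in the gripper was open and about 150 mm above everything.

**Checks that failed or disagreed:**
- The top-camera network did not report the plate or the gate grip in the last picture. The wrist picture taken just before it did show both.
- It reported the "barrel" at the oblong pocket, where the frame sits. I take this as a mislabel, because my wrist picture showed the barrel in the round pocket.
- Its outline of the strips was shorter than at the start (about 48 px against 77 px), probably because the arm hid part of them. I did not check that, but no move came near them.
- The jar was found within about 2.5 px of where it started.

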